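# Load a bead-reagent cassette on the bench shaker and set its speed

## Task

Put the orange reagent cassette on the bench shaker to mix: take it from the storage tray, keep it upright, lower it (do not drop it) into the shaker's bay with its tongue to the front, and press it down on the sprung carrier until the catch holds it down. Then turn the step dial clockwise to speed 4, never past it, and let go. Leave the other two cassettes in the tray and everything else where it stands.

Things in the scene. Friction and masses are not known exactly. Their poses are not given: they have to be found in the camera images.
- cassette_mid (a point): Centre of the cassette to be mixed, 25 mm above its underside: a closed plastic block 130 x 30 x 50 mm high, 0.15 to 0.29 kg, white with an ORANGE flat top, orange tongue and label stripe. Own axes: x along the 130 mm length, tongue at the -x end, z up. Its flat sides (30 mm apart) can be gripped anywhere.
- tongue (a point): Centre of the orange cassette's grip tongue, 82 mm along -x from the cassette's centre and 10 mm higher. The tongue stands out from the middle of the -x end face: 34 mm long, 12 mm thick (y), 22 mm high. Axes as the cassette's.
- spare_teal_mid (a point): Centre of a second cassette of the same make and axes, teal top and tongue. It stays in the tray.
- spare_violet_mid (a point): Centre of a third cassette of the same make and axes, violet top and tongue. It stays in the tray.
- tray: Fixed pale blue tray, 142 x 125 x 54 mm high, with three lanes along its x (y = -40, 0, +40 mm) open at its -x front; any cassette may be in any lane. Floor 4 mm thick. Lanes are 35 mm wide, walls flush with the cassettes' tops: a cassette can be taken only by its tongue, out in front. 28 mm of air between tongues. Bench in front clear for 180 mm. Origin: centre of underside.
- mixer: Fixed white bench shaker, 240 (x) x 260 (y) mm, flat deck 70 mm high. Origin: centre of the underside; -x is its front. Bay centre at x = +12, y = +55 mm: it takes the cassette lengthwise along x, tongue towards the front (-x). Dial axis at x = -20, y = -70 mm. The blue tab behind the bay releases the catch: leave it.
- carrier_top (a point): Middle of the top of the sprung carrier plate in the bay, 132 x 31 mm, on which the cassette's underside stands; 74 mm above the bench when raised. z up, x as the shaker's.
- guides (a point): Point on the deck under the bay's centre (70 mm above the bench), between its two aluminium end guides. They start 33 mm each way along x, rise 56 mm (flared lips 66 mm) above the deck and leave 2.5 mm free on each side and 4 mm at each end; the front one goes on as an 18 mm wide channel along the tongue, with no room for fingers. Between them fingers reach the cassette's sides at mid-length.
- carrier (a joint): How far the carrier is pressed down, in m: 0 raised. The spring catch snaps over it at 0.012; it can go on to 0.0145, so press to 0.013 or 0.014. Latched, it rests at 0.012. Let go before that, it springs up again. Spring 5 N at the top, 10 N at the catch; the catch itself adds about 3 N on the way.
- dial_grip (a point): Step dial on the deck: black bar knob, bar 58 x 14 mm with parallel sides, standing 27 mm above its round 60 mm skirt, top 106 mm above the bench. The point is on the turning axis at gripping height, 99 mm above the bench, 20 mm above the skirt. Axes turn with the knob: y along the bar to its white pointer end, x across the bar, z up.
- dial (a joint): Dial angle in rad, growing clockwise seen from above. Seven clicks, 30 degrees (0.524) apart: 0 = off (red mark, nearest the bay), then speeds 1 to 6 at white marks growing longer clockwise; speed 4 reads 2.094. It starts at off, 1 or 2. A spring ball holds each click (0.05 N m to leave it) and draws the knob in when let go. End stops just beyond off and 6.
- rack_mid (a point): Bystander: white rack of capped tubes, 55 x 120 x 94 mm high; point half-way up.
- amber_mid (a point): Bystander: amber bottle with black cap, 70 mm diameter, 160 mm high; point half-way up.
Not all that is in view belongs to the job. What is shaped like the part that bears cassette_mid but yellow is not meant.

How it is judged:
By the outcome, as a careful person would: the job done as asked, in the order asked, and still so for the second after the job is handed in, with the robot touching nothing.
It also fails if it takes over 72 s, if anything falls off the work surface, if the arm or the gripper's body presses on something with over 40 N, if the wrist force passes 120 N, or if a joint passes its speed limit or range.

## Robot

A 7-joint arm with a two-finger parallel gripper is mounted at the origin on the work surface. World frame = base frame: x ahead of the robot, y to its left, z up, the work surface at z = 0. Lengths are in m, angles in rad, forces in N, time in s.
With the tool pointing down it reaches from about 0.4 to 0.9 m from the base axis. Payload 5.5 kg.
Tool frame: the origin (TCP) lies midway between the tips of the shut fingers; the grasp point (between the pads) lies 19 mm behind it (manip.grip_depth is the distance from the TCP to the grasp point, in m); z points along the fingers, x is the direction in which the jaws open and shut, and the axes are right-handed (so a half turn about z gives the same grasp; the last joint's range is limited). The gripper opens to 92 mm and grips with 3 to 60 N. Pads are 19 mm wide; open, the fingers measure 130 mm over their backs; the gripper's body (75 mm by 190 mm) begins 47 mm behind the grasp point.
Start: joints at [-1.018, 0.501, -0.427, 1.55, 0.221, 1.138, -0.21], TCP at [0.186, 0.623, 0.227] pointing down, gripper open.
Joint ranges: [-2.88, 2.88], [-0.31, 2.03], [-1.54, 1.56], [0.2, 2.42], [-1.41, 4.55], [0.19, 2.02], [-2.57, 2.57]. Speed limits (rad/s): [2.57, 2.57, 3.14, 3.14, 3.14, 3.14, 3.14].

## Interface

Orientations are given as a unit quaternion [x, y, z, w].
In Python, from bench import manip, effector, viewer gives the robot as it stands. Calls block until the motion is done:
- manip.move_pose(position, orientation): joint-space move of the TCP to a pose.
- manip.servo_line(position, ori=None, vel=0.15): straight line of the TCP; ori=None keeps the orientation; vel is the mean speed in m/s.
- manip.movej(angles): joint-space move.
- effector.open_jaws() and effector.close(f_grip=None): open the fingers fully, or close them until they stop; f_grip is the grip in N (None keeps the last).
- manip.sleep(seconds).
- manip.solve_ik(position, orientation): joint angles nearest the present ones, or None.
- viewer.get_image(name): name is "scene" or "side" or "wrist"; returns the picture (420x560x3 uint8, red, green, blue); there is no depth.
- viewer.get_calibration(name): a dict with "vfov" (degrees; the focal length in pixels is half the picture's height over the tangent of half this angle, whatever the lens; pixels are square), "cx", "cy" (the principal point, pixels), "eye" and "attitude" of the camera in the world. Camera axes: x right, y down, z forward; pixel columns grow to the right and rows downward; lengths in m; the calibration is good to about 2 mm. A picture is of the moment at which its call begins: read the wrist's pose just before it. get_calibration takes no time and is no camera call; for the wrist camera it gives the pose at the moment of the call.
A pose or a line that the arm cannot do raises manip.PlanningError and nothing moves.
- manip.hand_in(): hands the job in, once; it reports no verdict.
Readings, each from a call of its own:
- manip.current_clock(): time.
- manip.current_q(): joint angles.
- manip.current_joint_velocities(): joint speeds.
- manip.current_tau(): joint torques, N m.
- manip.current_tool_pos(): TCP position.
- manip.current_tcp_rot(): TCP orientation.
- manip.current_force(): force on the tool from outside, world axes, zero at the start.
- manip.current_wrist_torque(): the same for the moment, N m.
- manip.current_finger_gap(): finger opening in m.
Only numpy, scipy, OpenCV 4.12 (cv2) and the standard library are available. Lean on these libraries where they do the work, as an engineer would, in place of code of your own. Each camera call takes 0.05 s, during which the arm holds its last target.

## Working session

There is one attempt and no reset: what is moved stays moved. The work goes in short steps, each a Python script; the robot and the scene stay as the last script left them, time stands still between calls to the robot, and variables do not carry over. Pictures are saved under pics/ and viewed, and the job is handed in when it is done.

```bash
mkdir -p pics; ls
python3 - <<'E'
from bench import manip, effector, viewer
import cv2
for n in ["scene","side","wrist"]:
    print(n, viewer.get_calibration(n))
    im=viewer.get_image(n); print(im.shape)
    cv2.imwrite(f"pics/a_{n}.png",im[:,:,::-1])
print(manip.current_clock(), manip.current_tcp_rot(), manip.current_tool_pos())
E
```

```text
pics
scene {'vfov': 53.020620630153054, 'cx': 272.2875807611163, 'cy': 212.7294452218647, 'eye': array([1.09466798, 0.6974164 , 0.75950569]), 'attitude': array([ 0.31444051,  0.85349615, -0.39248108, -0.13649206])}
(420, 560, 3)
side {'vfov': 52.54521586766311, 'cx': 278.723627190193, 'cy': 213.64098213681436, 'eye': array([ 0.38546242, -0.78181801,  0.92201376]), 'attitude': array([ 0.91312108, -0.12014502,  0.0459658 , -0.386862  ])}
(420, 560, 3)
wrist {'vfov': 69.99182000327274, 'cx': 278.61858739835696, 'cy': 211.01899252314485, 'eye': array([0.11618144, 0.64336932, 0.38441263]), 'attitude': array([0.79422688, 0.59249648, 0.07999731, 0.10840671])}
(420, 560, 3)
0.15 [ 8.01783848e-01  5.97613656e-01 -6.16129575e-04  4.46797843e-04] [0.18562863 0.62236222 0.22589319]
```

View pics/a_scene.png

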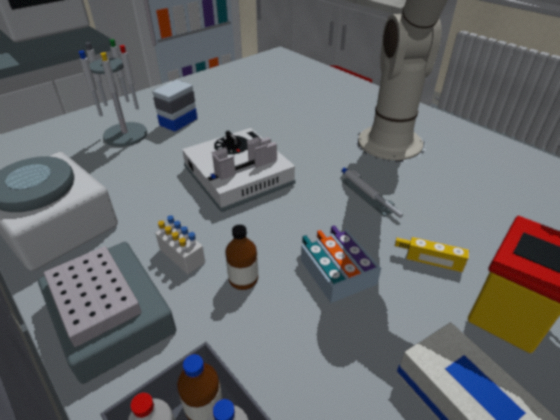

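View pics/a_side.png

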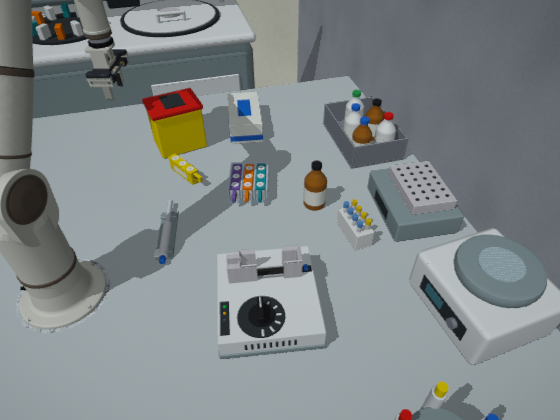

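View pics/a_wrist.png

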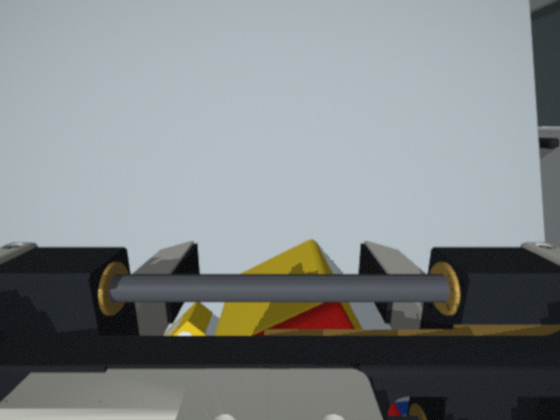

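Run:
```python
import cv2
a=cv2.imread("pics/a_scene.png"); b=cv2.imread("pics/a_side.png")
def crop(im,x0,y0,x1,y1,k,n): cv2.imwrite(n,cv2.resize(im[y0:y1,x0:x1],None,fx=k,fy=k,interpolation=cv2.INTER_CUBIC))
crop(b,200,150,280,210,8,"pics/c1.png")
crop(b,205,230,335,360,4.5,"pics/c2.png")
crop(a,290,215,390,300,7,"pics/c3.png")
crop(a,175,120,305,210,6,"pics/c4.png")
```

```text
(no output)
```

View pics/c1.png

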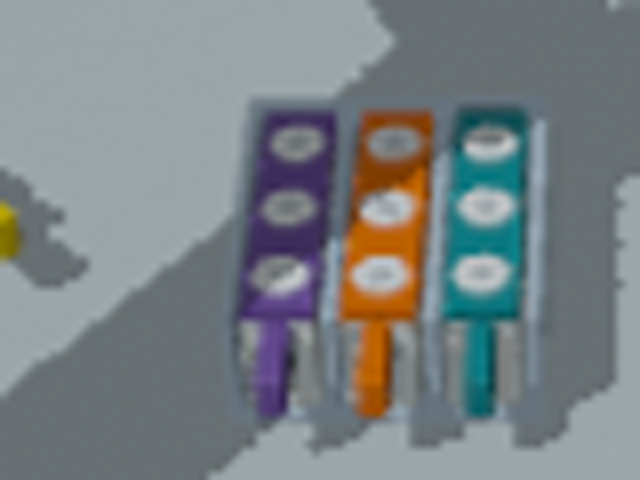

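View pics/c2.png

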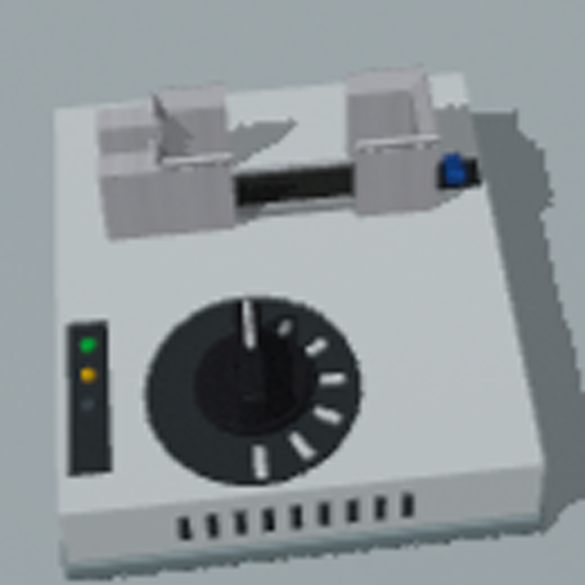

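View pics/c3.png

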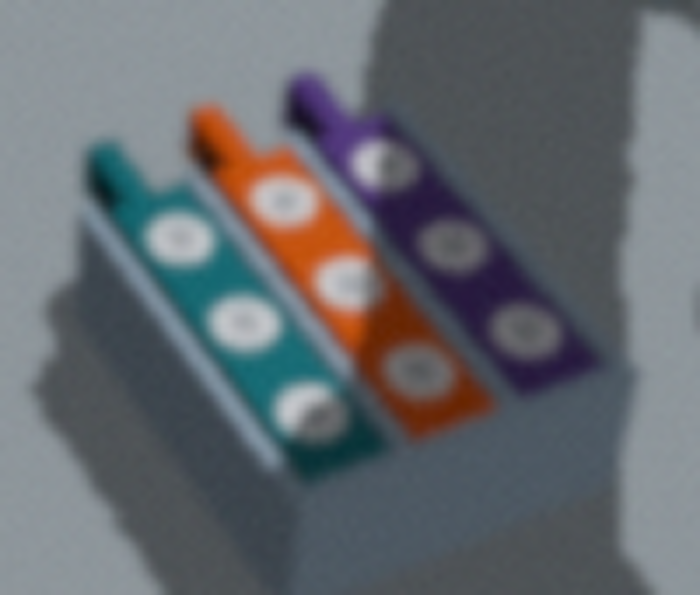

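View pics/c4.png

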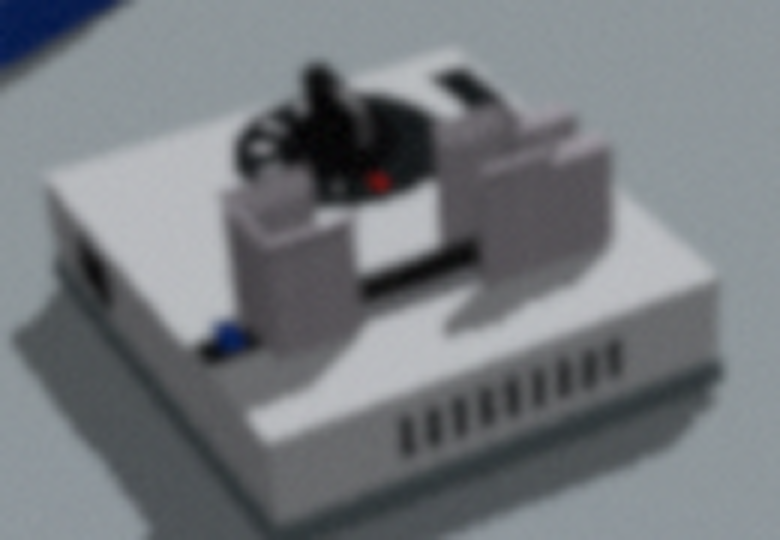

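```bash
cat > h.py <<'E'
import numpy as np, cv2
from scipy.spatial.transform import Rotation as R
from scipy.optimize import least_squares
W,H=560,420
def K(c):
    f=H/2/np.tan(np.radians(c["vfov"])/2); return f
def proj(c,P):
    P=np.atleast_2d(P); p=(P-c["eye"])@R.from_quat(c["attitude"]).as_matrix()
    return np.c_[c["cx"]+K(c)*p[:,0]/p[:,2], c["cy"]+K(c)*p[:,1]/p[:,2]]
def ray(c,uv,z):
    uv=np.atleast_2d(uv); d=np.c_[(uv[:,0]-c["cx"])/K(c),(uv[:,1]-c["cy"])/K(c),np.ones(len(uv))]@R.from_quat(c["attitude"]).as_matrix().T
    return c["eye"]+d*((z-c["eye"][2])/d[:,2])[:,None]
def pose(p,L):
    x,y,t=p; L=np.atleast_2d(L); c,s=np.cos(t),np.sin(t)
    return np.c_[x+c*L[:,0]-s*L[:,1], y+s*L[:,0]+c*L[:,1], L[:,2]]
def fit(obs,p0):
    # obs: list of (cal, uv, local)
    f=lambda p: np.concatenate([(proj(c,pose(p,L))-uv).ravel() for c,uv,L in obs])
    r=least_squares(f,p0,loss="soft_l1"); return r.x, f(r.x).reshape(-1,2)
def down(yaw):  # tool z down, tool x (jaw) axis along world angle yaw
    return R.from_matrix(np.array([[np.cos(yaw),np.sin(yaw),0],[np.sin(yaw),-np.cos(yaw),0],[0,0,-1]])).as_quat()
def crop(im,x0,y0,x1,y1,k,n): cv2.imwrite(n,cv2.resize(im[y0:y1,x0:x1],None,fx=k,fy=k,interpolation=cv2.INTER_CUBIC))
E
python3 - <<'E'
from h import *
from bench import viewer
S=viewer.get_calibration("side");C=viewer.get_calibration("scene")
np.set_printoptions(precision=4,suppress=True)
a=np.array
Ls=a([[-.12,.13,.07],[.12,.13,.07],[.12,-.13,.07],[-.12,-.13,.07]])
us=a([[217.2,254],[307.9,246.7],[326.1,333.3],[218.3,344.4]])
Lc=a([[.12,.13,.07],[-.12,.13,.07],[.12,-.13,.07],[-.12,-.13,.07]])
uc=a([[219.2,193.3],[294.2,165.8],[182.8,150],[250.8,128]])
print(ray(S,us,.07));print(ray(C,uc,.07))
for o in ([(S,us,Ls)],[(C,uc,Lc)],[(S,us,Ls),(C,uc,Lc)]):
    print(*fit(o,[.5,-.1,0]))
# orange tray
us=a([[361,110],[434,110],[413,318],[341,316]])/8+[200,150]
uc=a([[415,440],[495,402],[295,152],[200,180]])/7+[290,215]
print(ray(S,us,.054));print(ray(C,uc,.054))
E
```

```text
[[ 0.4074 -0.0354  0.07  ]
 [ 0.6446 -0.0736  0.07  ]
 [ 0.6061 -0.3288  0.07  ]
 [ 0.3697 -0.2932  0.07  ]]
[[ 0.6449 -0.0703  0.07  ]
 [ 0.4095 -0.0338  0.07  ]
 [ 0.6071 -0.3189  0.07  ]
 [ 0.3703 -0.2869  0.07  ]]
[ 0.5071 -0.1826 -0.1497] [[ 0.1979  0.1724]
 [ 0.0071 -0.4933]
 [ 0.1286  0.0499]
 [-0.3073  0.1064]]
[ 0.5074 -0.1787 -0.1543] [[ 0.0156  0.4498]
 [ 0.6696  0.2084]
 [-0.823  -1.0246]
 [ 0.0208 -0.3509]]
[ 0.5069 -0.1816 -0.1508] [[ 0.1287 -0.1457]
 [-0.1075 -0.723 ]
 [-0.1535 -0.2652]
 [-0.5295 -0.3373]
 [-0.2315 -0.1128]
 [ 0.1667 -0.4075]
 [-1.2593 -1.3638]
 [-0.5837 -0.7508]]
[[0.5588 0.3456 0.054 ]
 [0.5881 0.3375 0.054 ]
 [0.5518 0.2105 0.054 ]
 [0.525  0.2191 0.054 ]]
[[0.5904 0.3421 0.054 ]
 [0.56   0.3479 0.054 ]
 [0.5259 0.2291 0.054 ]
 [0.56   0.2175 0.054 ]]
```

Run:
```python
from h import *
b=cv2.imread("pics/a_side.png"); crop(b,75,30,145,100,8,"pics/c5.png")
```

```text
(no output)
```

View pics/c5.png

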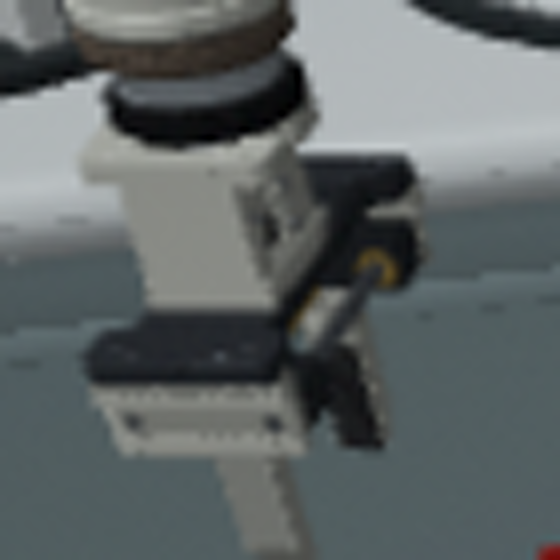

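Run:
```python
from h import *
from bench import viewer,manip
np.set_printoptions(precision=4,suppress=True)
w=viewer.get_calibration("wrist"); p=manip.current_tool_pos(); q=R.from_quat(manip.current_tcp_rot())
print(q.inv().apply(w["eye"]-p)); print((q.inv()*R.from_quat(w["attitude"])).as_matrix())
print(q.as_matrix(), K(w))
# IK checks
qn=manip.current_q(); print(qn)
m=np.array([.507,-.1817,-.1505])
for nm,xy,yaws in [("tray",(.54,.23),[1.31+np.pi/2+k*np.pi for k in(-1,0)]),("bay",pose(m,[[.012,.055,0]])[0,:2],[-.15+np.pi/2,-.15-np.pi/2]),("dial",pose(m,[[-.02,-.07,0]])[0,:2],np.radians(np.arange(-180,180,30))-.15)]:
    for y in yaws:
        r=manip.solve_ik([*xy,.15],down(y)); print(nm,xy,round(np.degrees(y)),None if r is None else np.array(r))
```

```text
[ 0.0001 -0.0726 -0.1587]
[[ 1.      0.0005  0.0005]
 [-0.0006  0.9637  0.267 ]
 [-0.0004 -0.267   0.9637]]
[[ 0.2857  0.9583 -0.0005]
 [ 0.9583 -0.2857 -0.0015]
 [-0.0015 -0.     -1.    ]] 299.9566516722094
[-1.0178  0.5017 -0.4268  1.5512  0.2209  1.1383 -0.2103]
tray (0.54, 0.23) -15 [-0.4321  0.4409 -0.0208  1.7938  0.0113  0.907  -0.7187]
tray (0.54, 0.23) 165 [-0.0093  0.5052 -0.5734  1.7786  0.3277  0.9541  2.163 ]
bay [ 0.5271 -0.1291] 81 [ 0.0478  0.3726  0.1746  1.9086 -0.083   0.8673  1.6852]
bay [ 0.5271 -0.1291] -99 [-0.2278  0.4076  0.5191  1.9178 -0.2577  0.8816 -1.2995]
dial [ 0.4767 -0.2479] -189 [-0.4981  0.8233  1.3566  1.9437 -0.8935  1.167  -2.0742]
dial [ 0.4767 -0.2479] -159 [-0.4095  0.6309  1.1338  1.942  -0.6792  1.0175 -1.7298]
dial [ 0.4767 -0.2479] -129 [-0.1167  0.4324  0.683   1.9345 -0.3463  0.8934 -1.5025]
dial [ 0.4767 -0.2479] -99 [-0.2101  0.4705  0.8118  1.9371 -0.4282  0.9141 -0.9048]
dial [ 0.4767 -0.2479] -69 [-0.1946  0.4631  0.7898  1.9367 -0.4136  0.91   -0.3944]
dial [ 0.4767 -0.2479] -39 [-0.1765  0.4552  0.7646  1.9362 -0.3972  0.9056  0.1144]
dial [ 0.4767 -0.2479] -9 [-0.0492  0.4121  0.5937  1.9325 -0.2942  0.8832  0.5447]
dial [ 0.4767 -0.2479] 21 [-0.0893  0.4235  0.6465  1.9337 -0.3245  0.8889  1.0958]
dial [ 0.4767 -0.2479] 51 [ 0.0792  0.385   0.4297  1.9284 -0.206   0.8707  1.5119]
dial [ 0.4767 -0.2479] 81 [ 0.0666  0.3871  0.4456  1.9289 -0.2142  0.8716  2.0429]
dial [ 0.4767 -0.2479] 111 [ 0.0674  0.387   0.4445  1.9288 -0.2137  0.8716  2.566 ]
dial [ 0.4767 -0.2479] 141 [ 1.3564  0.7683 -1.3006  1.8881  0.8196  1.1586  2.216 ]
```

Run:
```python
from h import *
from bench import viewer,manip
np.set_printoptions(precision=4,suppress=True)
manip.move_pose([.535,.20,.24],down(1.31-np.pi/2))
w=viewer.get_calibration("wrist"); im=viewer.get_image("wrist")[:,:,::-1].copy()
np.save("w1.npy",[w["eye"].tolist()+w["attitude"].tolist()])
cv2.imwrite("pics/w1.png",im); print(manip.current_clock(),w)
```

```text
2.175 {'vfov': 69.99182000327274, 'cx': 278.61858739835696, 'cy': 211.01899252314485, 'eye': array([0.5523, 0.2717, 0.3986]), 'attitude': array([ 0.9827, -0.1268, -0.0179,  0.1335])}
```

View pics/w1.png

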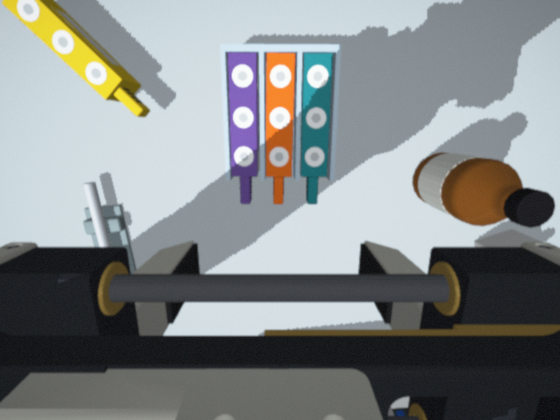

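Run:
```python
from h import *
im=cv2.imread("pics/w1.png"); crop(im,210,35,350,215,4.2/1.28,"pics/w1c.png"); crop(im,210,35,350,125,5,"pics/w1a.png"); crop(im,210,120,350,215,5,"pics/w1b.png")
```

```text
(no output)
```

View pics/w1a.png

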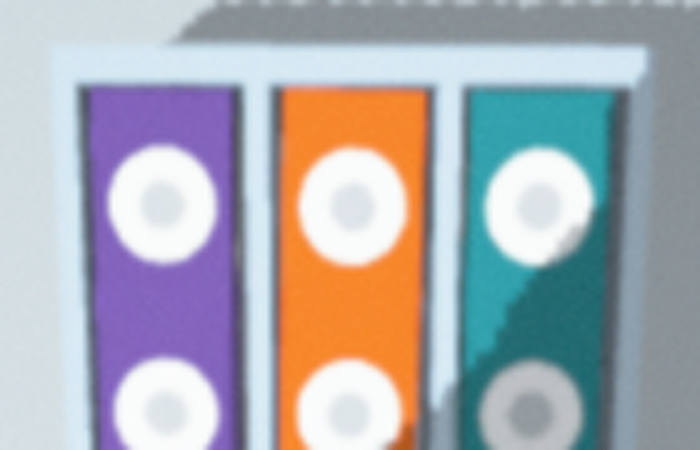

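View pics/w1b.png

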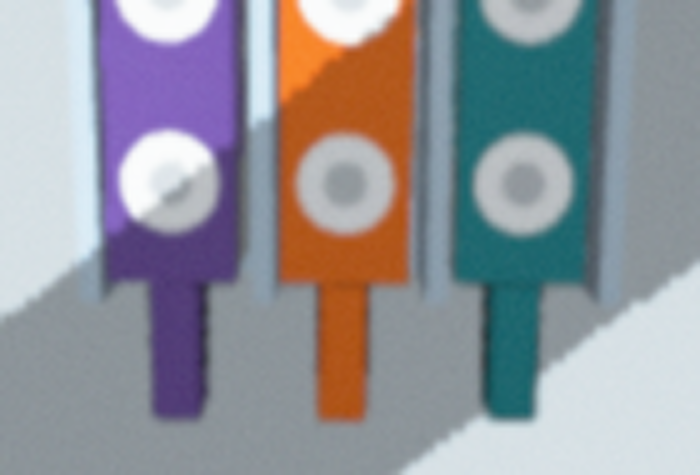

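Run:
```python
from h import *
from bench import viewer
np.set_printoptions(precision=4,suppress=True)
a=np.array; w=viewer.get_calibration("wrist")
L=a([[.065,.015,.054],[.065,-.015,.054],[-.065,-.015,.054],[-.065,.015,.054],[-.099,.006,.05],[-.099,-.006,.05]])
u=a([[266,52.6],[296,52.6],[291.8,176.6],[265.8,176.6],[273.8,203.6],[283,203.6]])
print(*fit([(w,u,L)],[.556,.28,1.31]))
print(ray(w,u,.054))
S=viewer.get_calibration("side");C=viewer.get_calibration("scene")
us=a([[361,110],[434,110],[413,318],[341,316]])/8+[200,150]
uc=a([[495,402],[415,440],[200,180],[295,152]])/7+[290,215]
L2=L[[0,1,2,3]]
print(*fit([(S,us,L2)],[.556,.28,1.31])); 
LC=a([[.065,.015,.054],[.065,-.015,.054],[-.065,-.015,.054],[-.065,.015,.054]])
print(*fit([(C,uc,LC)],[.556,.28,1.31]))
# finger gap check
print(ray(w,[[50,0],[195,245],[362,245]],.054))
# tray outer corner
print(ray(w,a([[52,47],[648,47]])/5+[210,35],.054))
```

```text
[0.5559 0.282  1.2975] [[ 0.5042 -0.6754]
 [-0.6373 -0.1617]
 [ 0.041   0.1511]
 [ 0.0725 -0.2776]
 [-0.418   0.5472]
 [ 0.3957  0.7096]]
[[0.5584 0.3481 0.054 ]
 [0.5885 0.3402 0.054 ]
 [0.5528 0.2155 0.054 ]
 [0.5238 0.2231 0.054 ]
 [0.5244 0.1897 0.054 ]
 [0.535  0.187  0.054 ]]
[0.5559 0.2781 1.3   ] [[ 0.0799  0.1578]
 [-0.0582  0.1646]
 [ 0.2978 -0.263 ]
 [-0.3207 -0.0293]]
[0.5595 0.2835 1.3104] [[ 0.2698  0.9847]
 [ 0.0665  0.1732]
 [ 0.6304 -0.6958]
 [-2.0588 -0.5502]]
[[0.3624 0.4488 0.054 ]
 [0.417  0.1636 0.054 ]
 [0.6158 0.1115 0.054 ]]
[[0.5148 0.3675 0.054 ]
 [0.6339 0.3362 0.054 ]]
```

Run:
```python
from h import *
from bench import viewer,manip,effector
np.set_printoptions(precision=4,suppress=True)
c=np.array([.556,.281,1.30])
p=pose(c,[[.025,0,.085]])[0]
manip.move_pose(p,down(1.30)); effector.close(10)
print(manip.current_finger_gap(),manip.current_force(),manip.current_clock())
p[2]=.058; manip.servo_line(p,vel=.08)
z=.058; f0=manip.current_force()[2]
for i in range(14):
    z-=.001; p[2]=z; manip.servo_line(p,vel=.03); f=manip.current_force()
    print(round(z,4),manip.current_tool_pos()[2],f)
    if f[2]-f0>7: break
print(manip.current_clock())
im=viewer.get_image("side")[:,:,::-1]; crop(im,190,100,290,220,5,"pics/d1.png")
```

```text
0.0003575061486081706 [ 0.0651 -0.0073  1.3694] 4.7583
0.057 0.05734628498033931 [ 0.6379 -0.2921  0.206 ]
0.056 0.0561062456643166 [ 0.5053  0.8518 -0.5454]
0.055 0.054929613853787876 [-0.3939  0.2199  1.0263]
0.054 0.054400476640727204 [-0.2825  0.6694  3.4156]
0.053 0.0543554765498288 [-3.139  -1.976  10.0757]
6.5
```

View pics/d1.png

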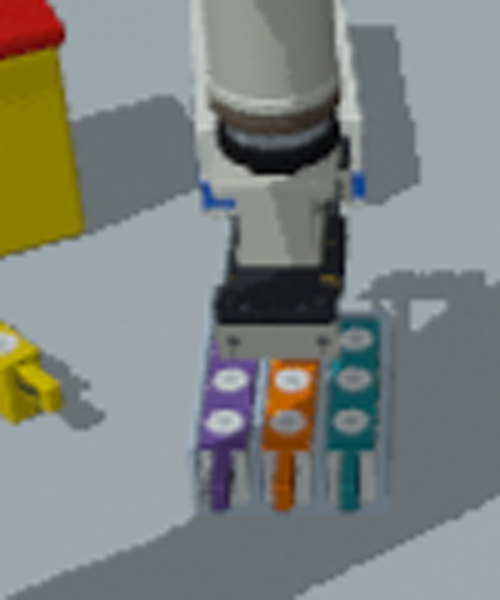

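Run:
```python
from h import *
from bench import viewer,manip,effector
np.set_printoptions(precision=4,suppress=True)
c=np.array([.556,.281,1.30])
for d in (.010,.020):
    p=pose(c,[[.025-d,0,.0525]])[0]
    manip.servo_line(p,vel=.05); print(manip.current_tool_pos()-p,manip.current_force())
print(manip.current_clock())
im=viewer.get_image("side")[:,:,::-1]; crop(im,190,100,290,220,5,"pics/d2.png")
```

```text
[0.0014 0.0021 0.0018] [-0.4809  1.5653  7.7702]
[0.0016 0.002  0.0018] [0.3762 1.5867 7.896 ]
7.25
```

View pics/d2.png

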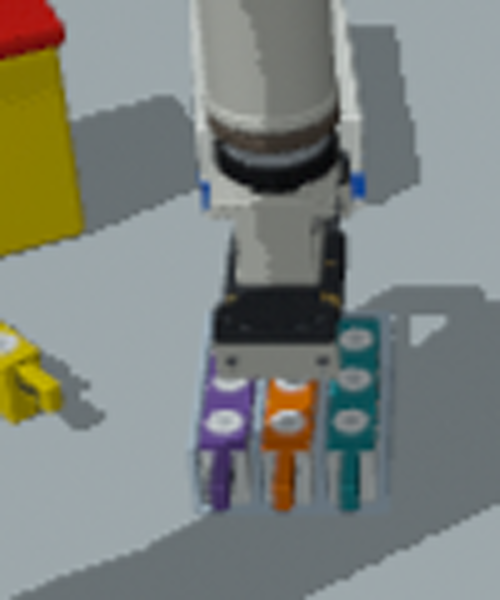

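Run:
```python
from h import *
from bench import viewer,manip,effector
np.set_printoptions(precision=4,suppress=True)
c=np.array([.556,.281,1.30]); u=np.array([.267,.964,0])
p=pose(c,[[.005,0,.0500]])[0]; manip.servo_line(p,vel=.05); print(manip.current_force())
for d in (.003,.006,.015):
    p=pose(c,[[.005-d,0,.0500]])[0]
    manip.servo_line(p,vel=.05); f=manip.current_force();print(f,f@u/f[2],manip.current_tool_pos()-p)
print(manip.current_clock())
im=viewer.get_image("side")[:,:,::-1]; crop(im,190,100,290,220,5,"pics/d3.png")
```

```text
[-7.1092 -2.3516 24.512 ]
[-2.1244  3.2556 19.2515] 0.13355658507392693 [0.0025 0.0046 0.0042]
[-0.7646  6.3497 15.3871] 0.38453831822322887 [0.0031 0.0058 0.0043]
[ 0.3867  5.6525 15.378 ] 0.36105109742142893 [0.0037 0.0056 0.0043]
8.3833
```

View pics/d3.png

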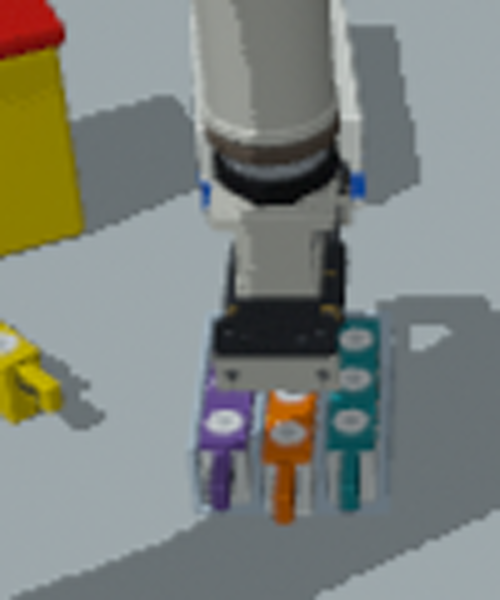

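Run:
```python
from h import *
from bench import viewer,manip,effector
np.set_printoptions(precision=4,suppress=True)
c=np.array([.556,.281,1.30]); u=np.array([.267,.964,0])
P=lambda x,z: pose(c,[[x,0,z]])[0]
manip.servo_line(P(-.010,.060),vel=.15)
manip.servo_line(P(.037,.058),vel=.2)
manip.servo_line(P(.037,.0492),vel=.06); print(manip.current_force())
for x in (.025,-.018):
    manip.servo_line(P(x,.0492),vel=.06); f=manip.current_force();print(f,f@u/f[2],manip.current_tool_pos()-P(x,.0492))
print(manip.current_clock())
im=viewer.get_image("side")[:,:,::-1]; crop(im,190,100,290,220,5,"pics/d4.png")
cv2.imwrite("pics/d4f.png",im)
```

```text
[-10.7576  -5.5074  34.8408]
[-2.4683  5.53   21.9237] 0.21309472021375395 [0.003  0.0048 0.005 ]
[-0.5371  8.5044 20.0598] 0.4015431095548868 [0.0043 0.0063 0.005 ]
10.5833
```

View pics/d4.png

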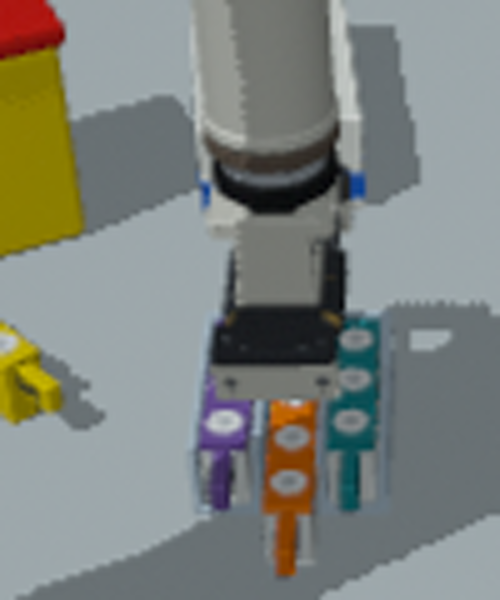

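Run:
```python
from h import *
from bench import viewer,manip,effector
np.set_printoptions(precision=4,suppress=True)
c=np.array([.556,.281,1.30])
P=lambda x,z: pose(c,[[x,0,z]])[0]
manip.servo_line(P(-.018,.075),vel=.15)
manip.move_pose(P(-.145,.20),down(1.30-np.pi/2)); effector.open_jaws()
w=viewer.get_calibration("wrist"); im=viewer.get_image("wrist")[:,:,::-1].copy()
cv2.imwrite("pics/w2.png",im); print(manip.current_clock())
crop(im,200,20,340,230,3.3*.85,"pics/w2b.png"); crop(im,220,120,330,240,5,"pics/w2c.png")
```

```text
13.5667
```

View pics/w2.png

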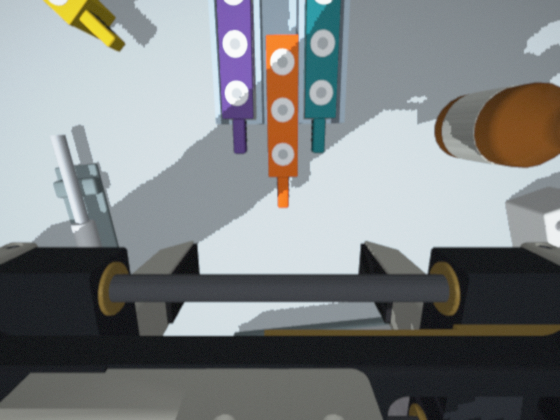

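View pics/w2c.png

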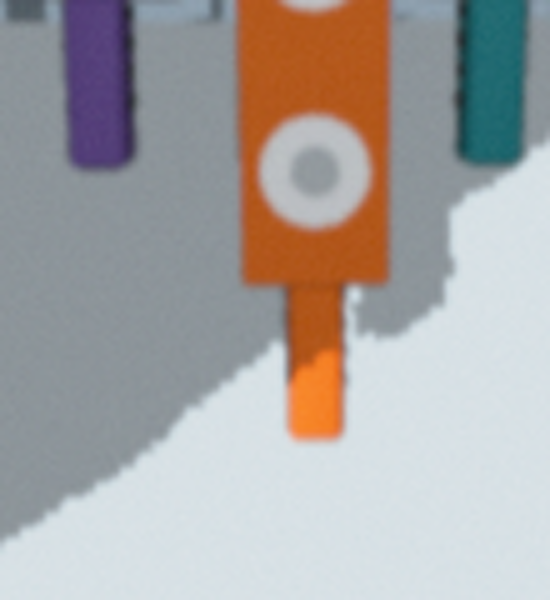

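Run:
```python
from h import *
from bench import viewer
np.set_printoptions(precision=4,suppress=True)
a=np.array; w=viewer.get_calibration("wrist")
L=a([[.065,.015,.054],[.065,-.015,.054],[-.065,-.015,.054],[-.065,.015,.054],[-.099,.006,.05],[-.099,-.006,.05]])
u=a([[266,35],[298,35],[297.6,176.8],[268.4,176.8],[277.8,207.4],[288.6,207.4]])
x,r=fit([(w,u,L)],[.54,.22,1.31]); print(x,r)
T=np.array([.556,.281,1.30])
def inv(P): d=P[:,:2]-T[:2]; c,s=np.cos(T[2]),np.sin(T[2]); return np.c_[c*d[:,0]+s*d[:,1],-s*d[:,0]+c*d[:,1]]
print("in tray-cass frame",inv(x[None,:2]), inv(ray(w,[[239,153.4],[318,152.4]],.05)))
```

```text
[0.5438 0.226  1.3114] [[-0.5331 -0.4629]
 [ 0.5842 -0.8695]
 [ 0.0862  0.0116]
 [-0.075   0.3215]
 [-0.2627  0.7624]
 [ 0.2058  0.6477]]
in tray-cass frame [[-0.0563 -0.003 ]] [[-0.0979  0.0409]
 [-0.0969 -0.0391]]
```

Run:
```python
from h import *
from bench import viewer,manip,effector
np.set_printoptions(precision=4,suppress=True)
c=np.array([.5438,.226,1.305]); o=down(1.305-np.pi/2)
P=lambda x,z: pose(c,[[x,0,z]])[0]
manip.move_pose(P(-.058,.08),o)
manip.servo_line(P(-.058,.015),vel=.12); print(manip.current_force())
effector.close(40); print(manip.current_finger_gap(),manip.current_force(),manip.current_clock())
manip.servo_line(P(-.070,.0155),vel=.06); print(manip.current_force(),manip.current_finger_gap())
manip.servo_line(P(-.058-.092,.0155),vel=.12); print(manip.current_force(),manip.current_finger_gap())
manip.servo_line(P(-.058-.092,.0115),vel=.05); print(manip.current_force(),manip.current_tool_pos(),manip.current_clock())
im=viewer.get_image("side")[:,:,::-1]; crop(im,170,100,310,240,4,"pics/d5.png")
im=viewer.get_image("scene")[:,:,::-1]; crop(im,240,150,400,300,4,"pics/d5b.png")
```

```text
[-0.0853  0.5481  0.6404]
0.030255727323273293 [ 0.4884 -0.0342 -1.1114] 15.8083
[-0.3043  0.402  -1.3121] 0.029712350910109573
[ 0.7437  0.4715 -1.4033] 0.02988077290620156
[-0.398   0.484  -1.8647] [0.5042 0.0821 0.0111] 17.225
```

View pics/d5.png

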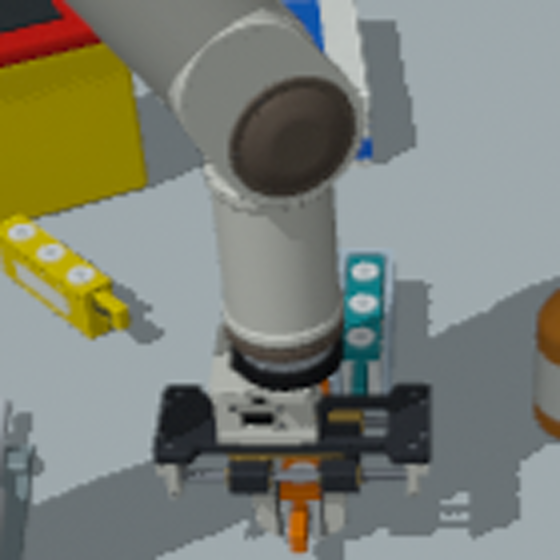

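View pics/d5b.png

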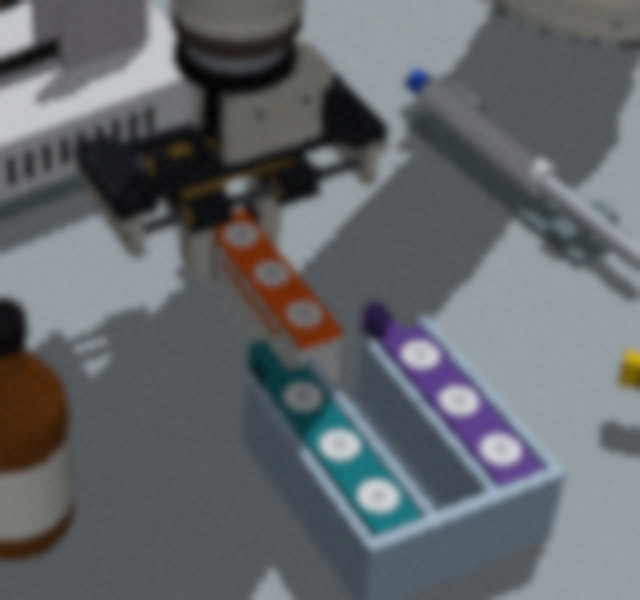

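Run:
```python
from h import *
from bench import viewer,manip,effector
np.set_printoptions(precision=4,suppress=True)
c=np.array([.5438,.226,1.305]); o=down(1.305-np.pi/2)
P=lambda x,z: pose(c,[[x,0,z]])[0]
for z in (.0105,.0095,.0085,.0075):
    manip.servo_line(P(-.15,z),vel=.05); f=manip.current_force(); print(z,f,manip.current_tool_pos()[2])
    if f[2]>1: break
print(manip.current_clock())
```

```text
0.0105 [-1.8274  0.5535  4.0366] 0.010915313173921484
17.575
```

Run:
```python
from h import *
from bench import viewer,manip,effector
np.set_printoptions(precision=4,suppress=True)
c=np.array([.5438,.226,1.305]); o=down(1.305-np.pi/2)
P=lambda x,z: pose(c,[[x,0,z]])[0]
effector.open_jaws(); manip.servo_line(P(-.15,.065),vel=.2); 
manip.move_pose(P(-.175,.17),o)
w=viewer.get_calibration("wrist"); im=viewer.get_image("wrist")[:,:,::-1].copy()
cv2.imwrite("pics/w3.png",im); print(manip.current_clock())
crop(im,210,0,350,115,5,"pics/w3a.png"); crop(im,210,115,350,235,5,"pics/w3b.png")
```

```text
19.65
```

View pics/w3a.png

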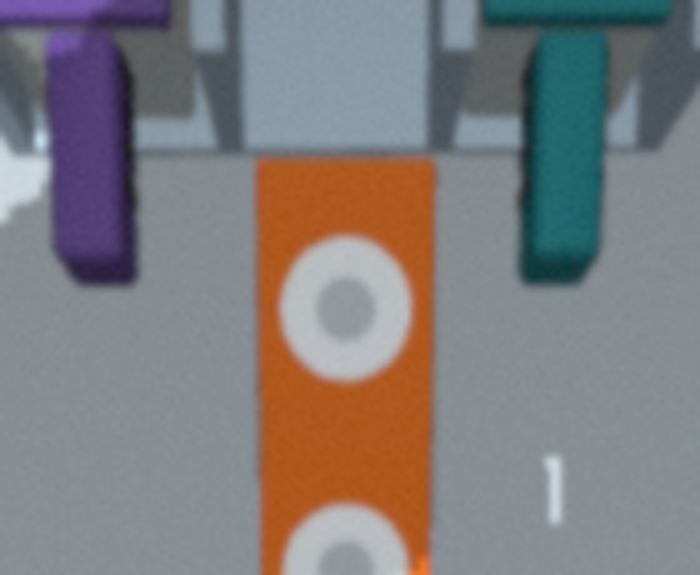

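View pics/w3b.png

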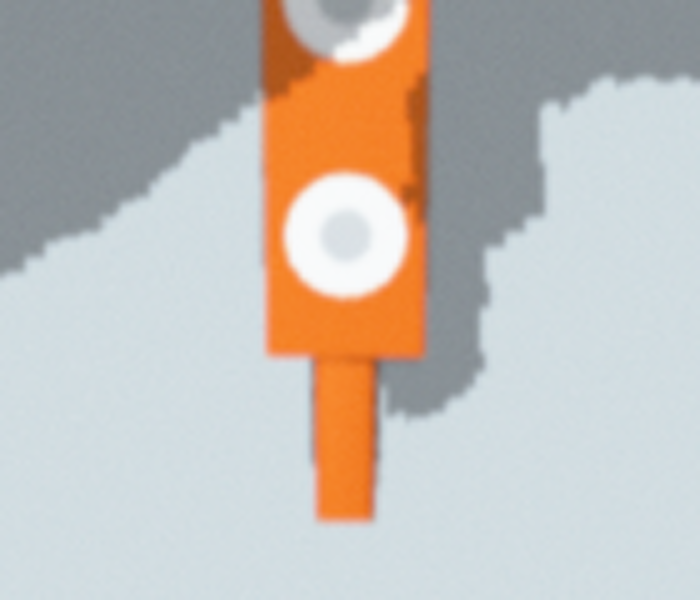

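Run:
```python
from h import *
from bench import viewer,manip,effector
np.set_printoptions(precision=4,suppress=True)
a=np.array; w=viewer.get_calibration("wrist")
L=a([[.065,.015,.05],[.065,-.015,.05],[-.065,-.015,.05],[-.065,.015,.05],[-.099,.006,.046],[-.099,-.006,.046]])
u=a([[261.4,32],[297,32],[295,185.8],[263.4,185.8],[273.4,219],[284.8,219]])
x,r=fit([(w,u,L)],[.52,.137,1.31]); print(x,r)
c0=pose([.5438,.226,1.305],[[-.092,0,0]])[0]; print("predicted",c0)
cc=np.array([x[0],x[1],x[2]]); o=down(x[2]-np.pi/2)
d=(c0-np.array([x[0],x[1],0]))[:2]
assert np.hypot(*d)<.006
P=lambda X,z: pose(cc,[[X,0,z]])[0]
manip.move_pose(P(0,.07),o)
manip.servo_line(P(0,.017),vel=.12); f0=manip.current_force()
effector.close(40); print(f0,manip.current_finger_gap(),manip.current_force(),manip.current_tool_pos(),manip.current_clock())
manip.servo_line(P(0,.06),vel=.12); manip.sleep(.1); print(manip.current_force(),manip.current_wrist_torque(),manip.current_finger_gap())
manip.servo_line(P(-.02,.18),vel=.25); print(manip.current_clock())
m=np.array([.507,-.1817,-.1505])
t=pose(m,[[.012,.055+.11,.20]])[0]
manip.move_pose(t,down(m[2]-np.pi/2))
w=viewer.get_calibration("wrist"); im=viewer.get_image("wrist")[:,:,::-1].copy()
cv2.imwrite("pics/w4.png",im); print(manip.current_clock(),manip.current_finger_gap())
```

```text
[0.5185 0.1383 1.3058] [[-0.424  -1.3085]
 [ 0.442  -1.3441]
 [ 0.1308  0.5919]
 [-0.2218  0.5802]
 [-0.3646  0.7255]
 [ 0.4538  0.7335]]
predicted [0.5196 0.1372 0.    ]
[ 0.537  -0.2235  0.3782] 0.029930632469215762 [ 0.2737 -0.0275 -0.4318] [0.5186 0.1383 0.017 ] 21.8083
[-0.6726  0.3752 -2.0802] [-0.1521  0.0717  0.0552] 0.029590905498635297
23.05
24.1083 0.029688447843323314
```

View pics/w4.png

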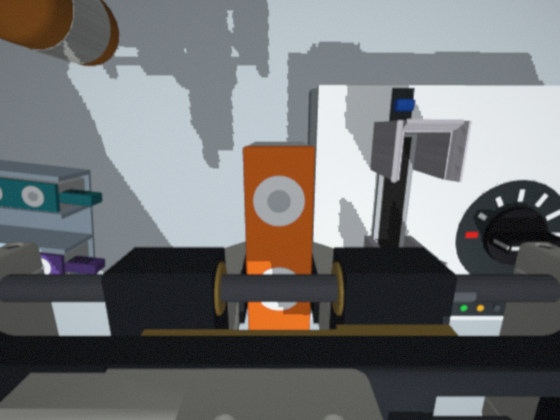

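Run:
```python
from h import *
im=cv2.imread("pics/w4.png"); crop(im,450,170,560,260,6,"pics/w4d.png"); crop(im,300,75,490,255,3.2,"pics/w4g.png"); crop(im,220,130,340,240,5,"pics/w4o.png")
```

```text
(no output)
```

View pics/w4d.png

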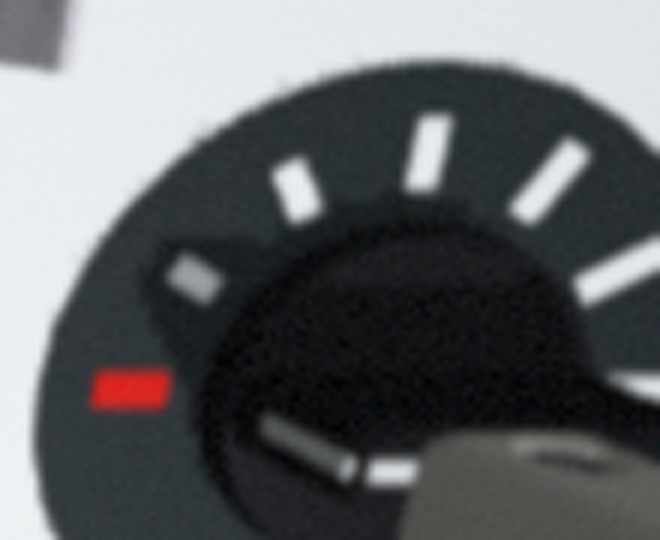

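View pics/w4g.png

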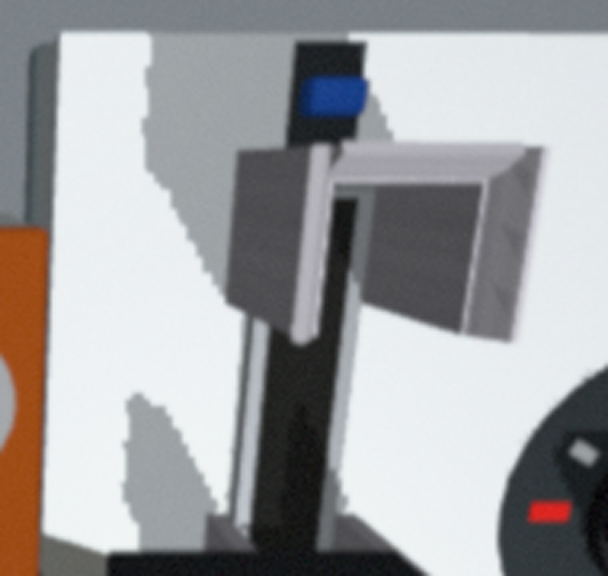

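View pics/w4o.png

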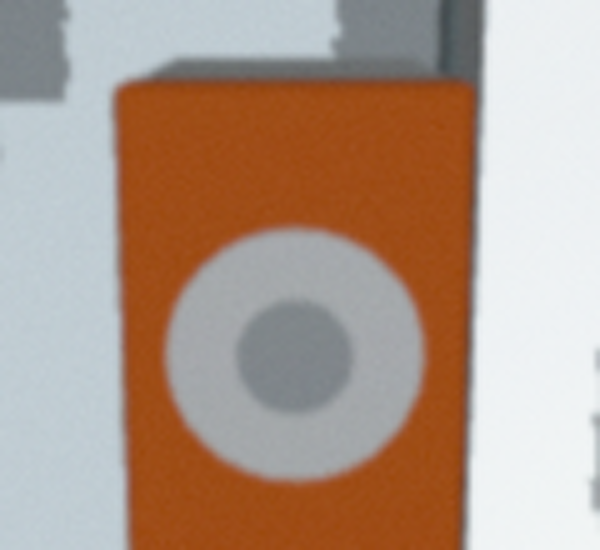

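```bash
cat > ov.py <<'E'
from h import *
def overlay(im,w,m,k=3,box=(300,75,560,260),n="pics/ov.png",ang=0.0):
    x0,y0,x1,y1=box; o=cv2.resize(im[y0:y1,x0:x1],None,fx=k,fy=k,interpolation=cv2.INTER_CUBIC)
    def poly(L,col,closed=True):
        u=((proj(w,pose(m,L))-[x0,y0]+.5)*k-.5)
        cv2.polylines(o,[np.round(u*8).astype(np.int32)],closed,col,1,cv2.LINE_AA,3)
    B=np.array([.012,.055,0])
    poly([[-.12,-.13,.07],[.12,-.13,.07],[.12,.13,.07],[-.12,.13,.07]],(0,0,255))
    poly([B+[sx*.066,sy*.0155,.074] for sx,sy in((-1,-1),(1,-1),(1,1),(-1,1))],(0,255,0))
    for z,c in((.07,(255,0,0)),(.126,(255,0,255))):
        poly([B+[.033,.0175,z],B+[.069,.0175,z],B+[.069,-.0175,z],B+[.033,-.0175,z]],c,False)
    D=np.array([-.02,-.07,0]); t=np.linspace(0,2*np.pi,60)
    poly([D+[.03*np.cos(a),.03*np.sin(a),.079] for a in t],(0,200,255))
    for i in range(7):
        a=np.pi/2-np.pi/6*i; poly([D+[r*np.cos(a),r*np.sin(a),.079] for r in(.022,.03)],(255,255,0),False)
    a=np.pi/2-ang; e=np.array([np.cos(a),np.sin(a),0]); f=np.array([-e[1],e[0],0])
    for z in(.079,.106):
        poly([D+e*.029*s+f*.007*q+[0,0,z] for s,q in((1,1),(1,-1),(-1,-1),(-1,1))],(0,255,255))
    cv2.imwrite(n,o)
E
python3 - <<'E'
from ov import *
from bench import viewer
w=viewer.get_calibration("wrist"); im=cv2.imread("pics/w4.png")
overlay(im,w,[.507,-.1817,-.1505])
E
```

```text
(no output)
```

View pics/ov.png

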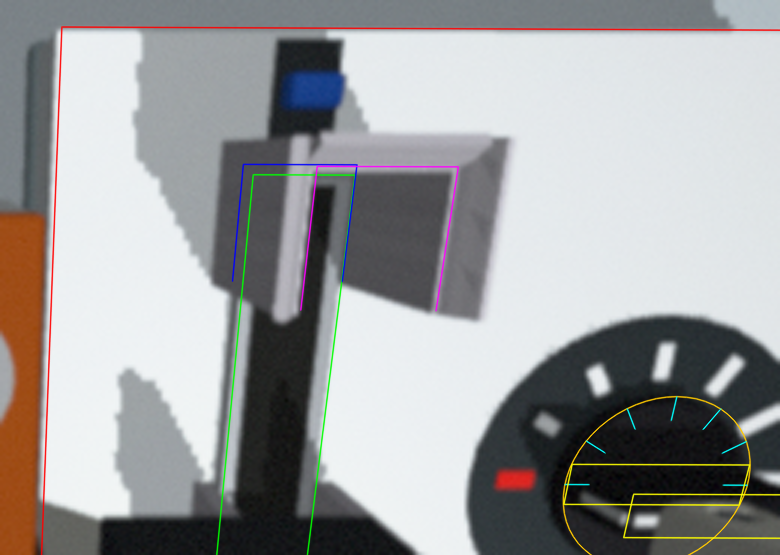

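Run:
```python
from h import *
from bench import viewer,manip
np.set_printoptions(precision=4,suppress=True)
w=viewer.get_calibration("wrist"); p=manip.current_tool_pos(); q=R.from_quat(manip.current_tcp_rot())
r=ray(w,[[243,146.2],[315.6,146.2],[278.5,200.5]],p[2]+.033)
print(q.inv().apply(r-p)); print(p,q.as_euler("xyz"),manip.current_force())
m=[.507,-.1817,-.1505]; print(pose(m,[[.012,.055,0]]))
```

```text
[[-0.0148 -0.0641 -0.0332]
 [ 0.0149 -0.0641 -0.0332]
 [-0.0003 -0.0413 -0.0331]]
[ 0.5429 -0.0191  0.1987] [ 3.1392 -0.0001 -1.7179] [-0.1916  0.0669 -1.5976]
[[ 0.5271 -0.1291  0.    ]]
```

Run:
```python
from ov import *
from bench import viewer,manip
np.set_printoptions(precision=4,suppress=True)
m=[.507,-.1817,-.1505]; o=down(m[2]-np.pi/2)
T=lambda z,dx=.0005,dy=0: pose(m,[[.012+dx,.055+dy,z]])[0]
manip.servo_line(T(.19),ori=o,vel=.2); manip.servo_line(T(.165),vel=.15); manip.sleep(.1)
w=viewer.get_calibration("wrist"); im=viewer.get_image("wrist")[:,:,::-1].copy()
cv2.imwrite("pics/w5.png",im); overlay(im,w,m,4,(190,60,370,240),"pics/ov5.png")
s=viewer.get_image("side")[:,:,::-1]; crop(s,200,160,340,300,4,"pics/s5.png")
print(manip.current_tool_pos()-T(.165),R.from_quat(manip.current_tcp_rot()).as_euler("xyz"),manip.current_clock(),manip.current_finger_gap())
```

```text
[0.0007 0.0003 0.0008] [-3.1403  0.0001 -1.7205] 25.325 0.02989772581622326
```

View pics/ov5.png

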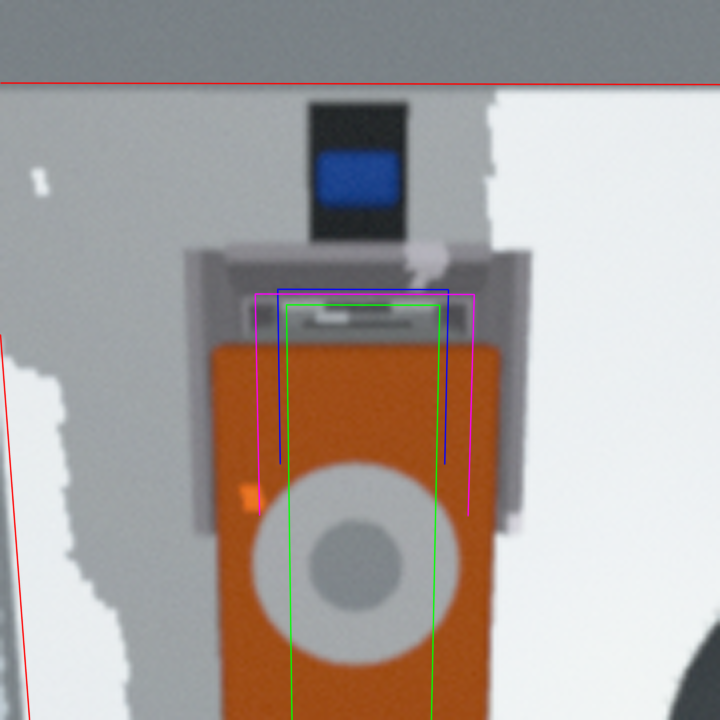

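View pics/s5.png

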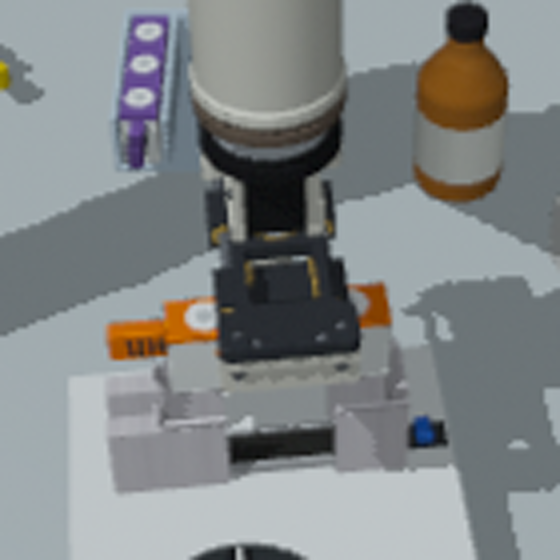

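Run:
```python
from ov import *
from bench import viewer,manip
np.set_printoptions(precision=4,suppress=True)
m=[.507,-.1817,-.1505]
T=lambda z,dx=.0,dy=-.0009: pose(m,[[.012+dx,.055+dy,z]])[0]
f0=manip.current_force(); print(f0)
for z in (.155,.147,.138,.128,.115,.100,.095):
    manip.servo_line(T(z),vel=.1); f=manip.current_force(); print(z,f-f0,manip.current_tool_pos()-T(z))
    if abs(f-f0).max()>6: print("STOP"); break
print(manip.current_clock(),manip.current_finger_gap())
s=viewer.get_image("side")[:,:,::-1]; crop(s,200,160,340,300,4,"pics/s6.png")
```

```text
[-0.387  -0.2525 -2.0111]
0.155 [0.2724 0.9471 0.2209] [-0.0005  0.0001 -0.0003]
0.147 [ 0.5658 -0.0826  0.2489] [-0.0005  0.0001 -0.0004]
0.138 [0.2697 0.6455 0.5307] [-0.0005  0.0002 -0.0004]
0.128 [-0.2015  0.5873  0.6028] [-0.0005  0.0001 -0.0004]
0.115 [ 0.1014  0.1494 -1.0285] [-0.0006  0.0001 -0.0004]
0.1 [ 0.2137  0.0333 -0.4143] [-0.0006  0.0001 -0.0003]
0.095 [1.3304 1.0375 0.4383] [-0.0001  0.     -0.    ]
27.1583 0.029872285111857435
```

View pics/s6.png

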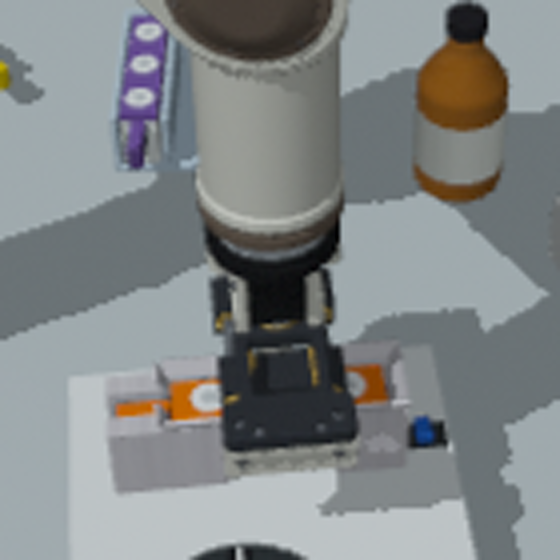

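Run:
```python
from ov import *
from bench import viewer,manip
np.set_printoptions(precision=4,suppress=True)
m=[.507,-.1817,-.1505]
T=lambda z,dx=.0,dy=-.0009: pose(m,[[.012+dx,.055+dy,z]])[0]
z=.093
while z>.0735:
    manip.servo_line(T(z),vel=.05); f=manip.current_force(); t=manip.current_tool_pos(); print("%.4f %.4f"%(z,t[2]),f)
    if t[2]<.0773 or f[2]>28: break
    z-=.0015 if z>.08 else .0008
print(manip.current_clock(),manip.current_finger_gap())
```

```text
0.0930 0.0930 [ 0.633  -0.254  -1.2543]
0.0915 0.0914 [-0.3058  0.4473 -2.4129]
0.0900 0.0903 [-1.4182  0.0306  2.0682]
0.0885 0.0888 [-0.7664 -0.0327  4.7522]
0.0870 0.0873 [-3.7025  0.2534  5.6308]
0.0855 0.0859 [-2.1463  1.1318  5.8172]
0.0840 0.0843 [-0.7267  0.5125  5.5004]
0.0825 0.0828 [-1.5352  0.4393  5.9533]
0.0810 0.0812 [-0.4803  0.5807  4.941 ]
0.0795 0.0794 [ 0.791  -0.5108  2.5397]
0.0787 0.0791 [-1.2967  0.1338  5.631 ]
0.0779 0.0784 [-1.4459  0.0039  7.763 ]
0.0771 0.0776 [-1.09    0.4596  6.9477]
0.0763 0.0768 [-1.9648  0.533   7.2314]
30.7083 0.029948818204138167
```

Run:
```python
from ov import *
from bench import viewer,manip,effector
np.set_printoptions(precision=4,suppress=True)
m=[.507,-.1817,-.1505]
T=lambda z,dx=.0,dy=-.0009: pose(m,[[.012+dx,.055+dy,z]])[0]
effector.open_jaws(); print(manip.current_force())
manip.servo_line(T(.15),vel=.2); manip.servo_line(T(.19,-.06),vel=.25)
w=viewer.get_calibration("wrist"); im=viewer.get_image("wrist")[:,:,::-1].copy()
cv2.imwrite("pics/w7.png",im)
s=viewer.get_image("side")[:,:,::-1]; crop(s,200,210,340,360,4,"pics/s7.png")
print(manip.current_clock())
```

```text
[-0.1068  0.1354  0.4858]
32.8583
```

View pics/w7.png

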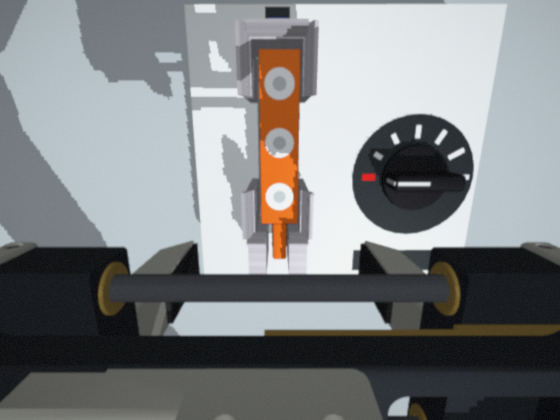

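View pics/s7.png

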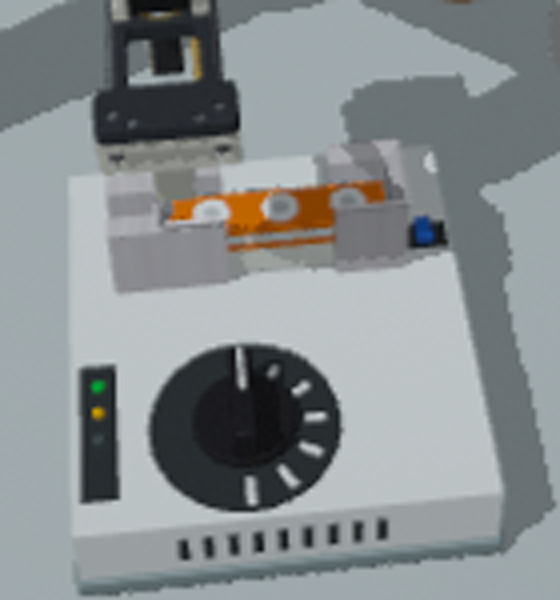

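Run:
```python
from ov import *
from bench import viewer,manip,effector
np.set_printoptions(precision=4,suppress=True)
m=[.507,-.1817,-.1505]
T=lambda z,dx=.0,dy=-.0009: pose(m,[[.012+dx,.055+dy,z]])[0]
manip.servo_line(T(.14),vel=.3); effector.close(10)
manip.servo_line(T(.116),vel=.1); f0=manip.current_force(); print(f0,manip.current_tool_pos()[2])
for z in (.114,.113,.112,.111,.110,.109,.108):
    manip.servo_line(T(z),vel=.05); f=manip.current_force(); t=manip.current_tool_pos(); print("%.4f %.4f"%(z,t[2]),f-f0)
    if f[2]-f0[2]>16 or t[2]<.1104: break
manip.servo_line(T(.14),vel=.2)
print(manip.current_clock())
```

```text
[-0.3862 -0.2247  1.0803] 0.1154341436171637
0.1140 0.1143 [-0.2046 -0.2669 -0.5457]
0.1130 0.1131 [ 0.077   0.2012 -1.1893]
0.1120 0.1125 [-1.1384  0.8842  4.6232]
0.1110 0.1117 [-2.699   0.8773  5.3109]
0.1100 0.1108 [-1.1677  1.1808  5.4055]
0.1090 0.1098 [-2.405   1.1673  5.9434]
36.9
```

Run:
```python
from ov import *
from bench import viewer,manip,effector
np.set_printoptions(precision=4,suppress=True)
m=[.507,-.1817,-.1505]
D=lambda z: pose(m,[[-.02,-.07,z]])[0]
T=lambda z,dx=.0,dy=-.0009: pose(m,[[.012+dx,.055+dy,z]])[0]
manip.servo_line(T(.19),vel=.3)
manip.move_pose(D(.165),down(m[2])); effector.open_jaws()
w=viewer.get_calibration("wrist"); im=viewer.get_image("wrist")[:,:,::-1].copy()
cv2.imwrite("pics/w8.png",im); overlay(im,w,m,4,(190,100,370,280),"pics/ov8.png")
print(manip.current_clock(),manip.current_q(),manip.current_tool_pos()-D(.165))
```

```text
40.25 [ 0.3221  0.3421  0.1298  1.9086 -0.0558  0.8943  0.3289] [0. 0. 0.]
```

View pics/ov8.png

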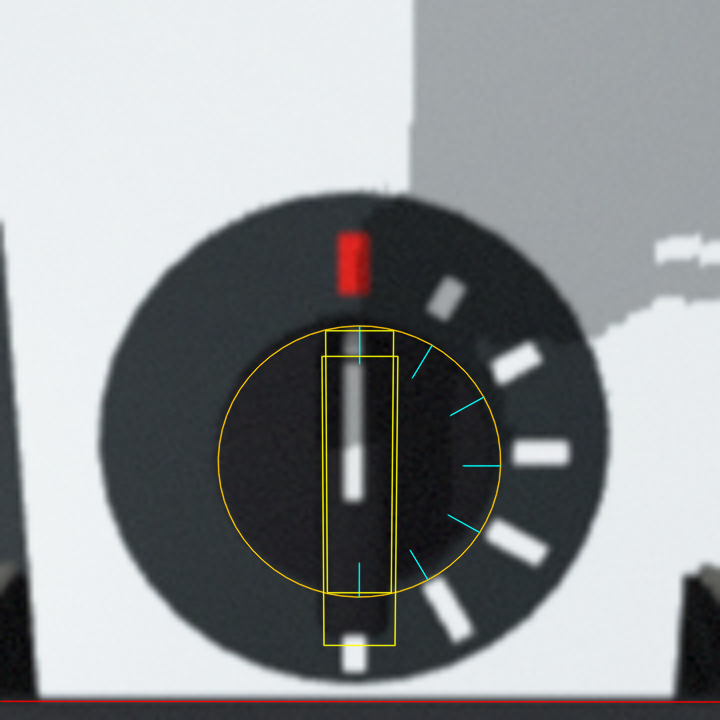

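View pics/w8.png

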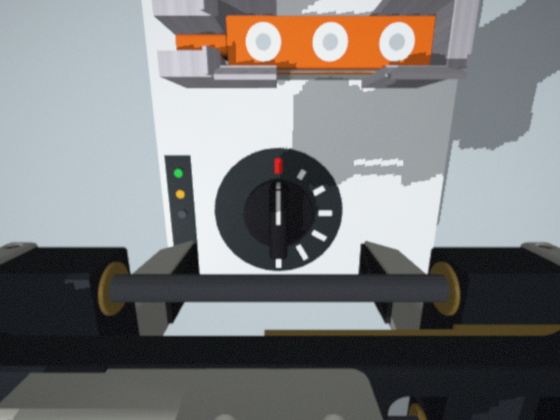

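Run:
```python
from ov import *
from bench import viewer,manip,effector
np.set_printoptions(precision=4,suppress=True)
m=[.507,-.1817,-.1505]
D=lambda z: pose(m,[[-.0207,-.0695,z]])[0]
manip.servo_line(D(.12),vel=.2); manip.servo_line(D(.0835),vel=.1)
f0=manip.current_force(); print(f0,manip.current_tool_pos()-D(.0835))
effector.close(25); print(manip.current_finger_gap(),manip.current_force(),manip.current_wrist_torque(),manip.current_clock())
q0=np.array(manip.current_q()); yaw0=R.from_quat(manip.current_tcp_rot()).as_matrix()[:2,0]; yaw0=np.arctan2(yaw0[1],yaw0[0]); print("yaw0",yaw0,q0)
for d in (.3,.6):
    q=q0.copy(); q[6]-=d; manip.movej(q.tolist())
    x=R.from_quat(manip.current_tcp_rot()).as_matrix()[:2,0]
    print(d, np.arctan2(x[1],x[0])-m[2],manip.current_force()-f0,manip.current_wrist_torque(),manip.current_finger_gap())
np.save("q0.npy",q0); print(manip.current_clock(),manip.current_tool_pos())
s=viewer.get_image("side")[:,:,::-1]; crop(s,200,230,340,360,4,"pics/s9.png")
```

```text
[-0.6806  0.4054 -0.4782] [ 0.0004 -0.0002  0.0005]
0.013749271703506006 [ 0.8536 -0.4424 -2.2314] [-0.1583 -0.1561  0.0532] 42.325
yaw0 -0.15040101212622575 [ 0.3349  0.4607  0.1157  1.9617 -0.0777  0.7229  0.3465]
0.3 -0.29605590037439344 [ 0.9776 -0.3136 -0.4367] [-0.1145  0.0528  0.0026] 0.01410515260665653
0.6 -0.5940384089551389 [-0.0627 -0.26    0.5438] [-0.0431  0.1698  0.022 ] 0.013779634735284112
43.1083 [ 0.4763 -0.2473  0.0835]
```

View pics/s9.png

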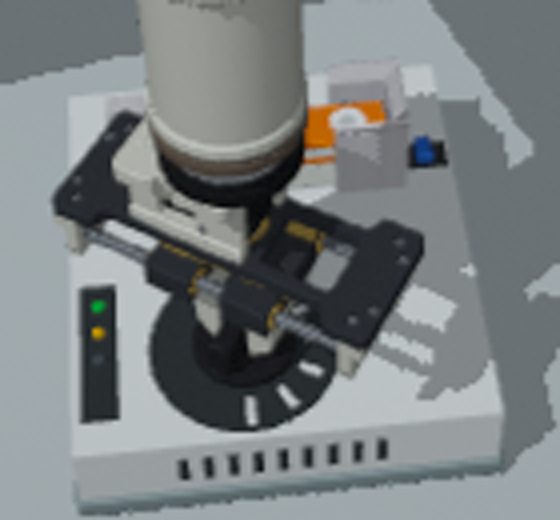

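Run:
```python
from ov import *
from bench import viewer,manip,effector
np.set_printoptions(precision=4,suppress=True)
m=[.507,-.1817,-.1505]; q0=np.load("q0.npy")
for d in (1.0,1.4,1.75,1.95,2.03,2.07):
    q=q0.copy(); q[6]-=d; manip.movej(q.tolist())
    x=R.from_quat(manip.current_tcp_rot()).as_matrix()[:2,0]
    print(d, np.arctan2(x[1],x[0])-m[2],manip.current_force(),manip.current_wrist_torque(),manip.current_finger_gap())
effector.open_jaws()
p=manip.current_tool_pos(); 
manip.servo_line([p[0],p[1],.12],vel=.15); manip.servo_line([p[0],p[1],.2],vel=.25)
w=viewer.get_calibration("wrist"); im=viewer.get_image("wrist")[:,:,::-1].copy(); cv2.imwrite("pics/w10.png",im)
p=pose(m,[[-.02,-.26,.25]])[0]
print(manip.current_clock(),manip.current_tool_pos())
s=viewer.get_image("side")[:,:,::-1]; crop(s,200,230,340,360,4,"pics/s10.png")
```

```text
1.0 -0.9945943827158333 [ 0.3502 -0.2156  0.9113] [-0.0083  0.2087 -0.0352] 0.014097253542310569
1.4 -1.3942105620183947 [ 0.2587 -0.4029  0.7289] [ 0.0446  0.247  -0.056 ] 0.013889100913810695
1.75 -1.7436427997044532 [-0.168   1.2793  0.3546] [ 0.1022  0.3599 -0.0104] 0.013734410757125191
1.95 -1.9428419989405112 [-0.8951  1.3278  0.6328] [0.1753 0.3283 0.0226] 0.013460076482926997
2.03 -2.024397021707051 [-0.6426  0.7846  1.7522] [ 0.2848  0.3799 -0.1055] 0.013735381425589542
2.07 -2.0662167811267387 [-1.3579  1.0513  1.5629] [ 0.3556  0.3481 -0.0656] 0.01374316007449862
47.525 [ 0.4756 -0.2468  0.1989]
```

View pics/s10.png

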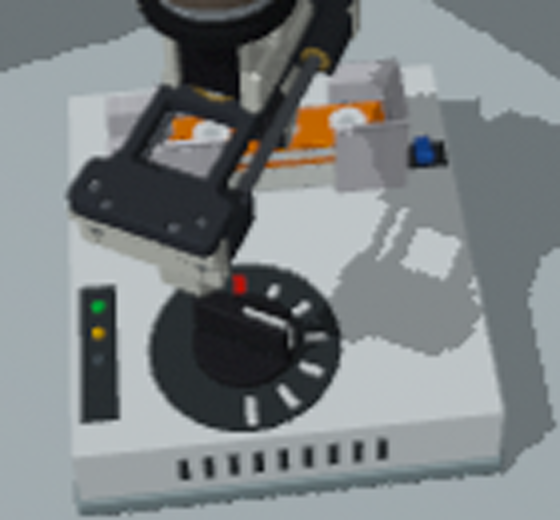

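View pics/w10.png

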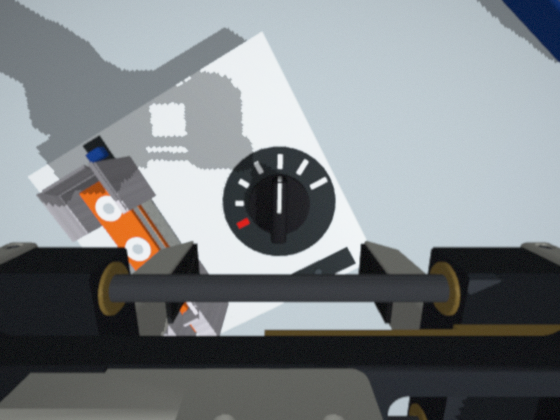

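Run:
```python
from h import *
from bench import viewer,manip
p=manip.current_tool_pos(); manip.servo_line([p[0]-.03,p[1]-.08,.26],vel=.25)
im=viewer.get_image("scene")[:,:,::-1].copy(); crop(im,140,100,420,310,2.8,"pics/e1.png")
s=viewer.get_image("side")[:,:,::-1]; crop(s,200,150,340,360,2.8,"pics/e2.png")
print(manip.current_clock(),manip.current_force(),manip.current_joint_velocities().max() if hasattr(manip.current_joint_velocities(),'max') else '')
```

```text
48.2417 [0.1350427  0.50914343 0.49811124] 0.0026919709429150808
```

View pics/e1.png

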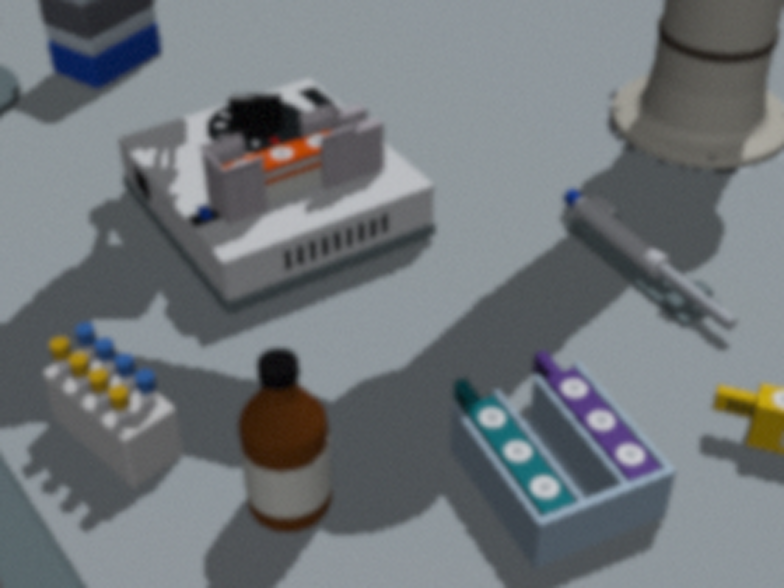

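View pics/e2.png

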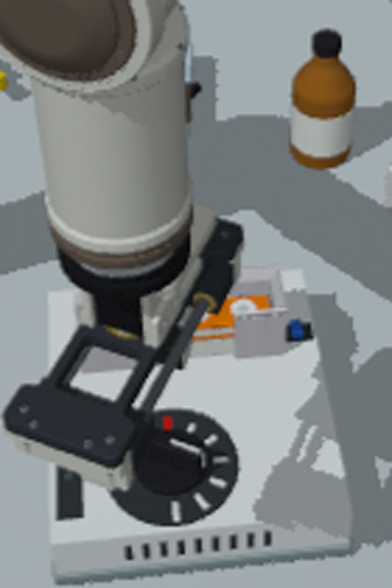

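```bash
python3 -c "
from bench import manip
print(manip.hand_in(), manip.current_clock())"
```

```text
the job is handed in; nothing more can be done
the job is handed in; nothing more can be done
```

The orange cassette is latched in the shaker with its tongue to the front, and the dial is at speed 4. I handed the job in at about 48 s of the 72 s allowed.

**What I did**
- **Getting it out:** The gripper only opens fully, so it could not reach one tongue in the middle lane without hitting the neighbours. I pressed the shut fingertips on the cassette's top and slid it about 56 mm forward. I then gripped its sides near the front, drew it out upright and set it on the bench.
- **Placing it:** I regripped it at mid-length and lowered it into the bay with no contact force on the way. I pressed the carrier down about 13.8 mm and released.
- **Dial:** It started at off. I turned it clockwise in steps to 2.066 rad, just short of speed 4's 2.094, and let go.

**What the last checks showed**
- **Catch:** Touching the top with shut fingers found it at about 112 mm, the latched height. An unlatched cassette would stand at 124 mm.
- **Dial:** In the wrist picture the pointer lines up with the mark for 4.
- **Rest of the scene:** The teal and violet cassettes are still in the tray, the rack and bottle are standing, and the arm is clear of everything.

**What went wrong or disagreed**
- **First slide:** The first attempt, at about 8 N, slipped. It worked at 15–20 N, with a brief peak of 35 N from the fingertips.
- **Dial position:** My estimate from the first pictures was about 1 mm off the close-up, so I corrected it before gripping.

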